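Gauge the resin ferrules and sort them

TASK

Turn the orange clamp knob of the gauge clockwise until it clicks past its detent and is locked, then slide each ferrule, open end down, onto the gauge pin as far as it will go without forcing it, taking them in the order red, yellow, blue, white (there may be no white one). Stand the ferrules that went fully home on the gauge upright in the green tray, and those that stopped part-way upright in the red tray. When all are sorted, turn the knob back until it clicks to released; leave the other things on the bench alone.

Things in the scene. Friction and masses are not known exactly. Their poses are not given: they have to be found in the camera images.
- red_a: grey resin ferrule, red band and red spot on its closed top, brass foot: 44 mm across, 62 mm tall, its foot 56 mm across, 10 mm thick; 110 g, standing open end down on a flat cork spot. Bore 26 mm wide, 54 mm deep, open only underneath; clear, or blocked by unseen flash. At most one of red_a, red_b is present. Origin: centre of the open underside; z up through the top.
- red_b: grey resin ferrule, red band and red spot on its closed top, brass foot: 44 mm across, 62 mm tall, its foot 56 mm across, 10 mm thick; 110 g, standing open end down on a flat cork spot. Bore 26 mm wide, 54 mm deep, open only underneath; clear, or blocked by unseen flash. At most one of red_a, red_b is present. Origin: centre of the open underside; z up through the top.
- yellow_a: grey resin ferrule, yellow band and yellow spot on its closed top, brass foot: 44 mm across, 62 mm tall, its foot 56 mm across, 10 mm thick; 110 g, standing open end down on a flat cork spot. Bore 26 mm wide, 54 mm deep, open only underneath; clear, or blocked by unseen flash. At most one of yellow_a, yellow_b is present. Origin: centre of the open underside; z up through the top.
- yellow_b: grey resin ferrule, yellow band and yellow spot on its closed top, brass foot: 44 mm across, 62 mm tall, its foot 56 mm across, 10 mm thick; 110 g, standing open end down on a flat cork spot. Bore 26 mm wide, 54 mm deep, open only underneath; clear, or blocked by unseen flash. At most one of yellow_a, yellow_b is present. Origin: centre of the open underside; z up through the top.
- blue_a: grey resin ferrule, blue band and blue spot on its closed top, brass foot: 44 mm across, 62 mm tall, its foot 56 mm across, 10 mm thick; 110 g, standing open end down on a flat cork spot. Bore 26 mm wide, 54 mm deep, open only underneath; clear, or blocked by unseen flash. At most one of blue_a, blue_b is present. Origin: centre of the open underside; z up through the top.
- blue_b: grey resin ferrule, blue band and blue spot on its closed top, brass foot: 44 mm across, 62 mm tall, its foot 56 mm across, 10 mm thick; 110 g, standing open end down on a flat cork spot. Bore 26 mm wide, 54 mm deep, open only underneath; clear, or blocked by unseen flash. At most one of blue_a, blue_b is present. Origin: centre of the open underside; z up through the top.
- white_a: grey resin ferrule, white band and white spot on its closed top, brass foot: 44 mm across, 62 mm tall, its foot 56 mm across, 10 mm thick; 110 g, standing open end down on a flat cork spot. Bore 26 mm wide, 54 mm deep, open only underneath; clear, or blocked by unseen flash. At most one of white_a, white_b is present. Origin: centre of the open underside; z up through the top.
- white_b: grey resin ferrule, white band and white spot on its closed top, brass foot: 44 mm across, 62 mm tall, its foot 56 mm across, 10 mm thick; 110 g, standing open end down on a flat cork spot. Bore 26 mm wide, 54 mm deep, open only underneath; clear, or blocked by unseen flash. At most one of white_a, white_b is present. Origin: centre of the open underside; z up through the top.
- pin_foot (a point): foot of the upright steel gauge pin, on its axis at the plate's top face (22 mm above the bench); z up, axes as the plate's. Pin 22 mm in diameter, 44 mm tall, its top 8 mm tapering to 12 mm across. A clear ferrule slides down until its rim meets the plate; a blocked one stops with its rim about 24 mm above the plate.
- gauge: the gauge, fixed to the bench: aluminium plate 250 (x) x 90 (y) x 22 mm. The pin stands 65 mm from its middle towards +x, the clamp knob 65 mm towards -x. Origin: centre of its underside.
- clamp (a joint): the gauge's clamp knob, in rad: 0 released, 1.2 locked, both end stops. It turns clockwise seen from above as the value grows. Detent hump at 0.6 (up to about 0.17 N m to pass, either way); past it the knob clicks on to the other stop and stays there; let go before it, it snaps back.
- clamp_grip (a point): grip point of the clamp knob, on its axis 60 mm above the bench: an orange upright bar 60 mm long, 14 mm thick, 40 mm tall (its top 16 mm above this point), on a black disc whose top is 24 mm below this point. x lies along the bar and turns with the knob; z up.
- tray_green: green plastic tray for clear (good) ferrules, fixed to the bench: 280 mm (its x) x 90 mm (its y), walls 4 mm thick and 20 mm high, floor 4 mm thick. Long enough for four ferrules in a row along x. Origin: centre of its underside on the bench.
- tray_red: red plastic tray for blocked (rework) ferrules, fixed to the bench: 280 mm (its x) x 90 mm (its y), walls 4 mm thick and 20 mm high, floor 4 mm thick. Long enough for four ferrules in a row along x. Origin: centre of its underside on the bench.
- glue: bystander: white glue bottle with orange cap, 42 mm across, 100 mm tall; loose, to be left alone. Origin: centre of its underside.
- jar_olive: bystander: olive paint jar, 42 mm across, 42 mm tall; loose, to be left alone. Origin: centre of its underside.
- jar_tan: bystander: tan paint jar, 42 mm across, 42 mm tall; loose, to be left alone. Origin: centre of its underside.
- hatch: bystander: turret hatch of the model, a dark green disc 110 mm across, 22 mm high, with white parts on it; loose, to be left alone. Origin: centre of its underside.
- sanding_stick: bystander: dark sanding stick 160 x 22 x 6 mm, long along its x; loose, to be left alone. Origin: centre of its underside.
- wash_jar: bystander: dark brown paint jar with yellow cap, 42 mm across, 42 mm tall, present only when there is no white ferrule, on its cork spot; loose, to be left alone. Origin: centre of its underside.
- road_wheel: bystander: black road wheel of the model, 44 mm across, 18 mm high; loose, to be left alone. Origin: centre of its underside.
Not all that is in view belongs to the job. What is shaped like the blue_b but purple is not meant. Leave any purple look-alike of the red_a alone.

How it is judged:
By the outcome, as a careful person would: the job done as asked, in the order asked, and still so for the second after the job is handed in, with the robot touching nothing.
Of red_a, red_b only 1 to 1 are there at a start; the rules pass over those that are not, and their reading is None.
Of yellow_a, yellow_b only 1 to 1 are there at a start; the rules pass over those that are not, and their reading is None.
Of blue_a, blue_b only 1 to 1 are there at a start; the rules pass over those that are not, and their reading is None.
Of white_a, white_b, wash_jar only 1 to 1 are there at a start; the rules pass over those that are not, and their reading is None.
At some moment in a run one of red_a, red_b, yellow_a, yellow_b, blue_a, blue_b, white_a, white_b may be knocked a few centimetres aside while the robot is not near it.
It also fails if it takes over 210 s, if anything falls off the work surface, if the arm or the gripper's body presses on something with over 40 N, if the wrist force passes 120 N, or if a joint passes its speed limit or range.

ROBOT

A 6-joint arm with a two-finger parallel gripper is mounted at the origin on the work surface. World frame = base frame: x ahead of the robot, y to its left, z up, the work surface at z = 0. Lengths are in m, angles in rad, forces in N, time in s.
With the tool pointing down it reaches from about 0.325 to 0.9 m from the base axis. Payload 6.1 kg.
Tool frame: the origin (TCP) lies at the very end of the fingers, on their centre line; the grasp point (between the pads) lies 19 mm behind it; z points along the fingers, y is the line along which they close (so a half turn about z gives the same grasp; the last joint's range is limited). The gripper opens to 85 mm and grips with 20 to 120 N. Pads are 22 mm wide; open, the fingers measure 114 mm over their backs; the gripper's body (76 mm by 85 mm) begins 54 mm behind the grasp point. The pads swing forward as they close: fully open they stand 13 mm farther back than shut.
Start: joints at [-1.431, 0.22, 1.526, -0, 1.395, -0.126], TCP at [0.164, -0.603, 0.231] pointing down, gripper open.
Joint ranges: [-2.98, 2.98], [-0.91, 2.08], [0.09, 2.57], [-1.24, 4.39], [0.2, 2.65], [-2.68, 2.68]. Speed limits (rad/s): [2.57, 2.57, 3.01, 3.14, 3.14, 3.14].

INTERFACE

Orientations are given as a rotation vector (axis times angle).
In Python, from rig import sense, imaging, order gives the robot as it stands.
- The arm moves only by the tool jog_arm, never from a script. Its argument "increments" is a list of rows, each a list of 4 numbers: the shift along the world's x, y, z in m, then the turn about the world's z in degrees. A call has 1 to 12 rows; each row is the pose to reach, as a shift and turn from the pose commanded when the call began; what a row does not reach only later rows make up. A row lasts 1/12 s, in which the tool goes at most 41.7 mm and 7.16 degrees, less where a joint would pass 70% of its speed; a pose out of reach is approached as far as the arm can. A call with a gripper value outside its range is refused whole. "hand" is the finger opening in m, from 0 to 0.0854, set as the call begins (left out, the last holds). The fingers move at their own pace and stop on an object; the grip force is fixed at half the most. Time passes only in rows, so rows that repeat a pose let the fingers close. It gives the time, the measured TCP pose, the force, the opening and the grip force at its end, in the units of the state.
- sense(): the state, without advancing time (a new reading comes with each control period).
- imaging.camera(name): name is "scene" or "top" or "wrist"; returns a dict with "image" (400x640x3 uint8, red, green, blue), "fx", "fy", "cx", "cy" (pixels), "R" (3x3) and "t" (3): a world point X has camera coordinates R X + t; the wrist camera has in their place "hand_eye" (4x4, takes a point from camera to tool coordinates, whose origin is the TCP and whose axes are the flange's). Camera axes: x right, y down, z forward; pixel columns grow to the right and rows downward; lengths in m; the calibration is good to about 2 mm. A picture is of the moment at which its call begins: read the wrist's pose just before it. There is no depth.
- order.hand_in(): hands the job in; it is judged then, once.
Trained networks look in the newest picture that a camera, given by its name, has taken for a name from the list of things; names that differ only in an ending like _2 or _b are one class to them, and where a whole thing is asked for, a point or a joint stands for the part that bears it (a point fixed in the world has none). Each returns a list of dicts, best first, with "confidence" (0 to 1); they miss things now and then, are a little off and sometimes report something else, mostly with a low value. They report only what shows in the picture. A call takes as long as a camera call. They do not tell look-alikes from the thing itself.
- imaging.masks_of(camera, label): "pixels" (400x640 bool, what is visible of it) and "centre" ([column, row] in pixels, amid what is visible of it).
- imaging.tip_of(camera, label): "centre" ([column, row] in pixels: a listed point, or the origin of a listed thing).
The state is a dict: "clock": time; "q": joint angles; "joint_vel": joint speeds; "joint_torque": joint torques, N m; "tcp_pos": TCP position; "tool_rot": TCP orientation; "ft_force": force on the tool from outside, world axes, zero at the start; "ft_torque": the same for the moment, N m; "gripper_width": finger opening in m; "finger_force": force on a finger pad.
Only numpy, scipy, OpenCV 4.12 (cv2) and the standard library are available. Lean on these libraries where they do the work, as an engineer would, in place of code of your own. Each camera call takes 0.05 s, during which the arm holds its last target. There are 200 camera calls.

## Working session

There is one attempt and no reset: what is moved stays moved. The work goes in short steps, Python scripts to look and compute and a tool call to move; the robot and the scene stay as the last step left them, time stands still between calls to the robot, and variables do not carry over. Pictures are saved under pics/ and viewed, at most 14 in all, crops included, and the job is handed in when it is done.

Besides the shell and the picture viewer there is one more tool, called after ">>>" by a JSON object that holds its "name" and its "arguments", one argument or row to a line. jog_arm: Moves the arm, as the interface text tells. Its arguments: {"type":"object","properties":{"increments":{"type":"array"},"hand":{"type":"number"}},"required":["increments"]}

```bash
mkdir -p pics; cat > h.py <<'E'
import numpy as np, cv2
from rig import sense, imaging, order
def snap(c,name=None):
    r=imaging.camera(c)
    if name: cv2.imwrite(f'pics/{name}.png',cv2.cvtColor(r['image'],cv2.COLOR_RGB2BGR))
    return r
def ray(r,px,z):
    R=np.array(r['R']);t=np.array(r['t'])
    d=R.T@np.array([(px[0]-r['cx'])/r['fx'],(px[1]-r['cy'])/r['fy'],1]);o=-R.T@t
    return o+d*(z-o[2])/d[2]
def proj(r,X):
    c=np.array(r['R'])@np.array(X)+np.array(r['t']);return r['fx']*c[0]/c[2]+r['cx'],r['fy']*c[1]/c[2]+r['cy']
E
python3 - <<'E'
from h import *
s=snap('scene','scene1'); r=snap('top','top1')
print(sense()['tcp_pos'],sense()['tool_rot'],-np.array(r['R']).T@r['t'],-np.array(s['R']).T@s['t'])
for c,q in (('top',r),('scene',s)):
  for l,z in [('red_a',0),('yellow_a',0),('blue_a',0),('white_a',0),('pin_foot',.022),('gauge',0),('clamp_grip',.06),('tray_green',0),('tray_red',0),('wash_jar',0),('glue',0)]:
    for d in imaging.tip_of(c,l)[:3]:
        print(c,l,round(d['confidence'],2),np.round(d['centre']),np.round(ray(q,d['centre'],z)[:2],3))
E
```

```text
[ 0.16409365 -0.60249777  0.23029835] [-3.11210657e+00 -4.16029310e-01  4.04705684e-05] [ 0.35833779 -0.01998432  1.0681082 ] [1.42008389 0.10174203 0.77381947]
top red_a 0.87 [461. 274.] [ 0.332 -0.422]
top red_a 0.77 [421. 242.] [ 0.418 -0.32 ]
top yellow_a 0.65 [365. 194.] [ 0.554 -0.173]
top yellow_a 0.34 [397. 214.] [ 0.495 -0.259]
top blue_a 0.75 [375. 235.] [ 0.44  -0.196]
top blue_a 0.56 [397. 278.] [ 0.325 -0.249]
top pin_foot 0.93 [294. 180.] [0.589 0.021]
top pin_foot 0.68 [297. 226.] [0.467 0.013]
top gauge 0.67 [296. 208.] [0.517 0.015]
top gauge 0.45 [224. 141.] [0.71  0.218]
top clamp_grip 0.82 [301. 227.] [0.46  0.002]
top tray_green 0.64 [234. 214.] [0.503 0.185]
top tray_red 0.79 [181. 218.] [0.493 0.326]
top tray_red 0.69 [300. 224.] [0.472 0.006]
top wash_jar 0.75 [417. 190.] [ 0.562 -0.317]
top glue 0.84 [260. 133.] [0.732 0.116]
scene red_a 0.96 [230. 180.] [ 0.412 -0.325]
scene yellow_a 0.94 [262. 217.] [ 0.559 -0.188]
scene yellow_a 0.74 [416. 273.] [0.698 0.22 ]
scene yellow_a 0.42 [191. 242.] [ 0.68  -0.337]
scene blue_a 0.98 [268. 188.] [ 0.428 -0.202]
scene blue_a 0.55 [261. 164.] [ 0.315 -0.254]
scene white_a 0.6 [401. 220.] [0.512 0.183]
scene pin_foot 0.72 [340. 226.] [0.586 0.027]
scene gauge 0.59 [337. 215.] [0.52  0.012]
scene tray_green 0.83 [403. 218.] [0.506 0.188]
scene tray_red 0.96 [458. 219.] [0.487 0.336]
scene tray_red 0.51 [368. 277.] [0.727 0.109]
scene wash_jar 0.78 [216. 212.] [ 0.558 -0.314]
scene glue 0.89 [369. 275.] [0.721 0.112]
```

View pics/top1.png

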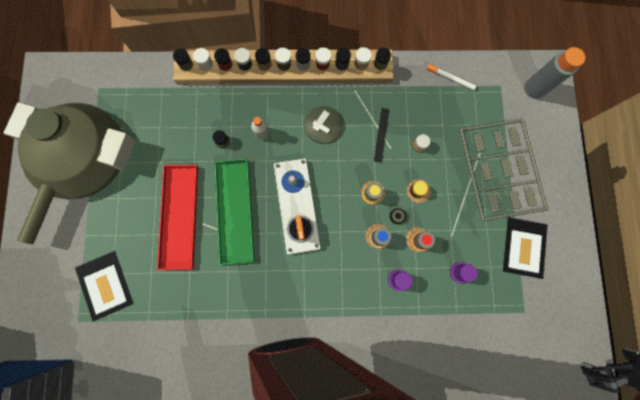

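View pics/scene1.png

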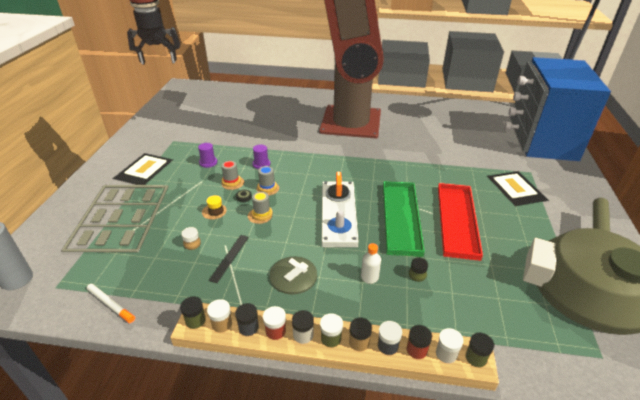

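>>> {"name": "jog_arm", "arguments": {
  "increments": [
    [0.02,0.04,0.02,7],
    [0.04,0.08,0.04,14],
    [0.06,0.11,0.06,21],
    [0.08,0.15,0.08,28],
    [0.09,0.19,0.1,35],
    [0.11,0.23,0.1,42],
    [0.13,0.26,0.1,49],
    [0.14,0.3,0.1,56],
    [0.16,0.33,0.1,63],
    [0.18,0.36,0.1,70],
    [0.19,0.4,0.1,77],
    [0.21,0.43,0.1,84]
  ],
  "hand": 0.0854
}}

```text
clock: 2.2
tcp_pos: [0.3733, -0.172, 0.3318]
tool_rot: [2.028, 2.398, -0.0]
ft_force: [1.1, -0.8, 0.1]
gripper_width: 0.0848
finger_force: 0.0
```

>>> {"name": "jog_arm", "arguments": {
  "increments": [
    [0.02,0.03,0,7],
    [0.04,0.06,0,14],
    [0.05,0.09,0,21],
    [0.07,0.12,0,28],
    [0.08,0.15,0,35],
    [0.09,0.17,0,42],
    [0.09,0.17,0,49],
    [0.09,0.17,0,56],
    [0.09,0.17,0,63],
    [0.09,0.17,0,70],
    [0.09,0.17,0,77],
    [0.09,0.17,0,84]
  ]
}}

```text
clock: 3.2
tcp_pos: [0.4635, -0.0039, 0.3314]
tool_rot: [-0.098, 3.14, -0.0]
ft_force: [0.8, 1.3, -0.1]
gripper_width: 0.0854
finger_force: 0.0
```

```bash
cat >> h.py <<'E'
from scipy.spatial.transform import Rotation as Ro
def wsnap(name=None):
    s=sense();r=snap('wrist',name)
    T=np.eye(4);T[:3,:3]=Ro.from_rotvec(s['tool_rot']).as_matrix();T[:3,3]=s['tcp_pos']
    C=np.linalg.inv(T@np.array(r['hand_eye']));r['R']=C[:3,:3];r['t']=C[:3,3]
    return r
def st():
    s=sense();x=Ro.from_rotvec(s['tool_rot']).as_matrix()[:,0]
    print('t',round(s['clock'],2),'tcp',np.round(s['tcp_pos'],4),'yaw',round(np.degrees(np.arctan2(x[1],x[0])),1),'F',np.round(s['ft_force'],1),'M',np.round(s['ft_torque'],2),'w',round(s['gripper_width'],4),'q6',round(s['q'][5],2))
E
python3 - <<'E'
from h import *
st(); r=wsnap('w1')
for l,z in [('pin_foot',.022),('gauge',0),('clamp_grip',.06),('tray_green',0)]:
    for d in imaging.tip_of('wrist',l)[:2]:
        print(l,round(d['confidence'],2),np.round(d['centre']),np.round(ray(r,d['centre'],z)[:2],4))
im=cv2.imread('pics/scene1.png')[130:260,160:300]
b=cv2.resize(im,None,fx=4,fy=4,interpolation=cv2.INTER_CUBIC)
cv2.imwrite('pics/crop1.png',b)
E
```

```text
t 3.2 tcp [ 0.4635 -0.0039  0.3314] yaw -176.4 F [ 0.8  1.3 -0.1] M [0.01 0.04 0.01] w 0.0854 q6 -1.81
pin_foot 0.92 [337. 240.] [0.5901 0.0344]
gauge 0.83 [328. 192.] [0.5214 0.0156]
gauge 0.4 [194. 207.] [ 0.5573 -0.1902]
clamp_grip 0.8 [325. 159.] [0.4607 0.0055]
tray_green 0.79 [441. 193.] [0.5121 0.1884]
tray_green 0.23 [536. 188.] [0.4957 0.3322]
```

View pics/w1.png

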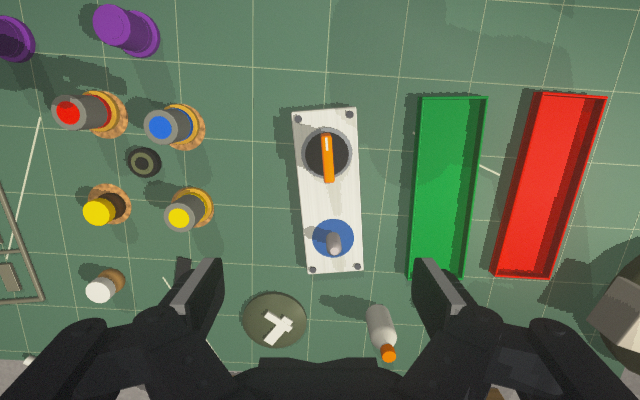

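View pics/crop1.png

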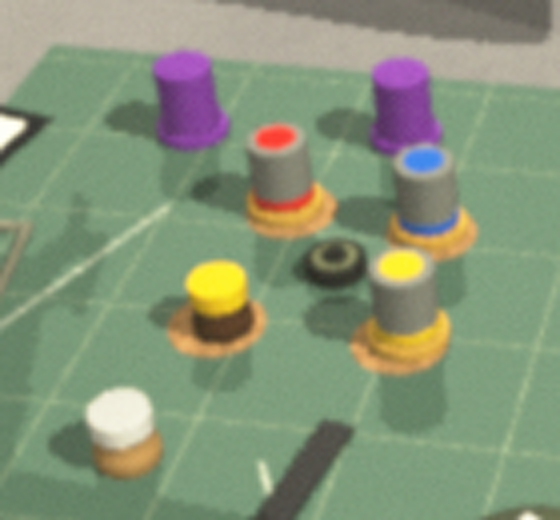

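```bash
cat >> h.py <<'E'
def rect(r,m,z):
    c=np.array([ray(r,p,z)[:2] for p in np.argwhere(m)[:,::-1]],np.float32)
    (x,y),(w,h),a=cv2.minAreaRect(c)
    if w<h:w,h,a=h,w,a+90
    return np.round([x,y,w,h,(a+90)%180-90],4)
E
python3 - <<'E'
from h import *
for c,r in (('wrist',wsnap()),('top',snap('top'))):
    for l,z in [('gauge',.022),('tray_green',.02),('tray_red',.02)]:
        d=imaging.masks_of(c,l)[0]; print(c,l,round(d['confidence'],2),rect(r,d['pixels'],z))
    hsv=cv2.cvtColor(r['image'],cv2.COLOR_RGB2HSV)
    m=cv2.inRange(hsv,(8,150,120),(22,255,255))
    _,lab,S,_=cv2.connectedComponentsWithStats(m)
    for i in range(1,len(S)):
        if S[i][4]>60:
            q=rect(r,lab==i,.076)
            if np.hypot(q[0]-.46,q[1])<.04: print('bar',q,S[i])
    bm=cv2.inRange(hsv,(100,120,60),(125,255,255)); 
    _,lab,S,C=cv2.connectedComponentsWithStats(bm)
    for i in range(1,len(S)):
        if S[i][4]>60: print('blue',S[i],np.round(ray(r,C[i],.022),4), rect(r,lab==i,.022))
E
```

```text
wrist gauge 0.8 [0.5221 0.0175 0.2505 0.0905 8.5215]
wrist tray_green 0.97 [0.5099 0.1829 0.2808 0.0983 4.1189]
wrist tray_red 0.88 [ 0.4986  0.3291  0.2834  0.1035 -0.4733]
bar [4.561e-01 7.900e-03 6.220e-02 1.360e-02 7.992e+00] [321 133  14  50 497]
blue [175 110  18  30  68] [ 0.4272 -0.1843  0.022 ] [ 4.27500e-01 -1.86800e-01  4.02000e-02  1.52000e-02  1.77504e+01]
blue [149 118  22  23 398] [ 0.4367 -0.2231  0.022 ] [ 0.4372 -0.2234  0.0304  0.0287 -4.6918]
blue [318 219  37  37 551] [0.5771 0.0366 0.022 ] [5.80500e-01 3.56000e-02 6.17000e-02 4.06000e-02 3.57368e+01]
blue [314 239  20  18 143] [0.6036 0.0098 0.022 ] [6.04800e-01 1.14000e-02 3.85000e-02 1.74000e-02 2.79926e+01]
top gauge 0.97 [4.5030e-01 4.4000e-03 1.0350e-01 8.9100e-02 8.3554e+00]
top tray_green 0.61 [ 0.5116  0.1856  0.2897  0.0682 22.3658]
top tray_red 0.89 [0.4984 0.329  0.2797 0.0979 0.1116]
bar [4.5080e-01 5.7000e-03 4.4000e-02 1.6300e-02 7.5706e+00] [296 221   8  18  87]
blue [378 231  10  11  85] [ 0.4361 -0.2121  0.022 ] [ 0.4357 -0.2122  0.0266  0.0239 -2.5056]
```

>>> {"name": "jog_arm", "arguments": {
  "increments": [
    [-0.006,0.012,-0.03,4.4],
    [-0.006,0.012,-0.065,4.4],
    [-0.006,0.012,-0.1,4.4],
    [-0.006,0.012,-0.135,4.4],
    [-0.006,0.012,-0.17,4.4],
    [-0.006,0.012,-0.2,4.4],
    [-0.006,0.012,-0.23,4.4],
    [-0.006,0.012,-0.255,4.4],
    [-0.006,0.012,-0.275,4.4],
    [-0.006,0.012,-0.285,4.4],
    [-0.006,0.012,-0.285,4.4],
    [-0.006,0.012,-0.285,4.4]
  ]
}}

```text
clock: 4.85
tcp_pos: [0.4577, 0.0079, 0.0466]
tool_rot: [0.209, -3.134, -0.0]
ft_force: [0.7, 0.0, -0.0]
gripper_width: 0.0853
finger_force: 0.0
```

>>> {"name": "jog_arm", "arguments": {
  "increments": [
    [0,0,0,0],
    [0,0,0,0],
    [0,0,0,0],
    [0,0,0,0],
    [0,0,0,0],
    [0,0,0,0],
    [0,0,0,0],
    [0,0,0,0]
  ],
  "hand": 0.0
}}

```text
clock: 5.52
tcp_pos: [0.4579, 0.0079, 0.0468]
tool_rot: [-0.209, 3.134, -0.0]
ft_force: [-2.0, 0.7, 7.0]
gripper_width: 0.013
finger_force: 58.7
```

```bash
python3 -c "
from h import *
st(); print(sense()['finger_force'])"
```

```text
t 5.52 tcp [0.4579 0.0079 0.0468] yaw -172.4 F [-2.   0.7  7. ] M [0.   0.32 0.11] w 0.013 q6 -1.86
58.7068372964859
```

>>> {"name": "jog_arm", "arguments": {
  "increments": [
    [0,0,0,-6],
    [0,0,0,-12],
    [0,0,0,-18],
    [0,0,0,-24],
    [0,0,0,-30],
    [0,0,0,-36],
    [0,0,0,-42],
    [0,0,0,-48],
    [0,0,0,-54],
    [0,0,0,-60],
    [0,0,0,-66],
    [0,0,0,-69]
  ]
}}

```text
clock: 6.52
tcp_pos: [0.4577, 0.0076, 0.0468]
tool_rot: [1.61, 2.697, -0.001]
ft_force: [-1.8, -1.2, 7.0]
gripper_width: 0.0133
finger_force: 61.4
```

```bash
python3 -c "
from h import *
st()"
```

```text
t 6.52 tcp [0.4577 0.0076 0.0468] yaw 118.3 F [-1.8 -1.2  7. ] M [-0.06  0.47  0.83] w 0.0133 q6 -0.65
```

>>> {"name": "jog_arm", "arguments": {
  "increments": [
    [0,0,0,0],
    [0,0,0,0],
    [0,0,0,0],
    [0,0,0,0],
    [0,0,0.0,0],
    [0,0,0.04,0],
    [0,0,0.08,0],
    [0,0,0.12,0],
    [0,0,0.16,0],
    [0,0,0.2,0],
    [0,0,0.2,0]
  ],
  "hand": 0.0854
}}

```text
clock: 7.43
tcp_pos: [0.462, 0.0073, 0.2556]
tool_rot: [1.595, 2.69, 0.009]
ft_force: [1.4, -0.3, 0.6]
gripper_width: 0.085
finger_force: 0.0
```

```bash
cat >> h.py <<'E'
def bar():
    r=snap('top')
    m=cv2.inRange(cv2.cvtColor(r['image'],cv2.COLOR_RGB2HSV),(8,150,120),(22,255,255))
    _,lab,S,_=cv2.connectedComponentsWithStats(m)
    for i in range(1,len(S)):
        if S[i][4]>30:
            q=rect(r,lab==i,.076)
            if np.hypot(q[0]-.455,q[1])<.05: print('bar',q)
E
python3 - <<'E'
from h import *
st(); r=wsnap('w2'); bar()
hsv=cv2.cvtColor(r['image'],cv2.COLOR_RGB2HSV)
m=cv2.inRange(hsv,(8,150,120),(22,255,255))
_,lab,S,_=cv2.connectedComponentsWithStats(m)
for i in range(1,len(S)):
    if S[i][4]>60: print(rect(r,lab==i,.076))
E
```

```text
t 7.43 tcp [0.462  0.0073 0.2556] yaw 118.7 F [ 1.4 -0.3  0.6] M [ 0.04 -0.06  0.01] w 0.085 q6 -0.66
[ 4.56400e-01  9.70000e-03  6.36000e-02  1.32000e-02 -6.13494e+01]
[0.7491 0.1169 0.0364 0.0211 7.919 ]
[ 4.42500e-01 -1.43800e-01  4.73000e-02  2.17000e-02 -4.59447e+01]
[ 0.5278 -0.1369  0.0463  0.0386 24.1289]
```

>>> {"name": "jog_arm", "arguments": {
  "increments": [
    [0,-0.03,0.01,7],
    [0,-0.06,0.02,14],
    [0,-0.09,0.03,21],
    [-0.01,-0.12,0.04,28],
    [-0.02,-0.15,0.04,35],
    [-0.03,-0.18,0.04,42],
    [-0.04,-0.21,0.04,49],
    [-0.05,-0.24,0.04,56],
    [-0.05,-0.26,0.04,62],
    [-0.05,-0.26,0.04,62],
    [-0.05,-0.26,0.04,62]
  ]
}}

```text
clock: 8.45
tcp_pos: [0.4065, -0.2523, 0.284]
tool_rot: [0.013, -3.139, -0.005]
ft_force: [-0.5, 0.8, 0.5]
gripper_width: 0.0858
finger_force: 0.0
```

```bash
cat >> h.py <<'E'
H={'yellow':[((23,130,120),(33,255,255))],'blue':[((100,120,80),(125,255,255))],'red':[((0,150,120),(6,255,255)),((174,150,120),(180,255,255))]}
def spots(r,col,z=.062,lo=.013,hi=.045):
    hsv=cv2.cvtColor(r['image'],cv2.COLOR_RGB2HSV)
    m=sum(cv2.inRange(hsv,a,b) for a,b in H[col])
    _,lab,S,C=cv2.connectedComponentsWithStats(m.astype(np.uint8))
    for i in range(1,len(S)):
        if S[i][4]>25:
            q=rect(r,lab==i,z)
            if lo<q[3] and q[2]<hi: print(col,'px',np.round(C[i]),'n',S[i][4],'c',np.round(ray(r,C[i],z)[:2],4),'rect',q)
E
python3 - <<'E'
from h import *
st(); r=wsnap('w3')
for c in H: spots(r,c)
for l in ('red_a','blue_a','yellow_a'):
    for d in imaging.tip_of('wrist',l)[:2]: print(l,round(d['confidence'],2),np.round(ray(r,d['centre'],0)[:2],4))
t=snap('top')
for c in H: spots(t,c)
E
```

```text
t 8.45 tcp [ 0.4065 -0.2523  0.284 ] yaw -179.5 F [-0.5  0.8  0.5] M [ 0.01 -0.04 -0.04] w 0.0858 q6 -2.3
yellow px [360. 254.] n 94 c [ 0.5137 -0.1981] rect [ 5.15900e-01 -1.96600e-01  3.93000e-02  1.82000e-02 -8.14643e+01]
yellow px [271. 276.] n 682 c [ 0.546 -0.31 ] rect [ 0.5464 -0.31    0.0423  0.0358 -2.7072]
yellow px [366. 282.] n 343 c [ 0.5532 -0.1875] rect [ 0.5529 -0.1874  0.0279  0.0271  2.4166]
blue px [359. 192.] n 427 c [ 0.4331 -0.2028] rect [ 4.33200e-01 -2.02800e-01  2.70000e-02  2.67000e-02  4.58722e+01]
blue px [500. 299.] n 269 c [ 0.5784 -0.0101] rect [ 5.78900e-01 -1.02000e-02  4.36000e-02  1.74000e-02  4.65588e+01]
red px [263. 182.] n 443 c [ 0.4219 -0.3154] rect [ 4.22100e-01 -3.15600e-01  2.71000e-02  2.64000e-02 -8.96207e+01]
red_a 0.96 [ 0.3376 -0.419 ]
red_a 0.84 [ 0.4217 -0.3174]
blue_a 0.9 [ 0.3162 -0.2522]
blue_a 0.66 [ 0.4352 -0.2023]
yellow_a 0.82 [ 0.5518 -0.1834]
yellow px [420. 188.] n 176 c [ 0.5561 -0.3082] rect [ 5.56200e-01 -3.07600e-01  3.86000e-02  3.61000e-02 -6.45207e+01]
yellow px [375. 190.] n 80 c [ 0.5528 -0.1896] rect [ 0.5535 -0.1895  0.0241  0.0235 -2.2963]
blue px [382. 236.] n 86 c [ 0.4332 -0.2049] rect [ 0.4327 -0.2049  0.0256  0.023  -2.5058]
```

View pics/w3.png

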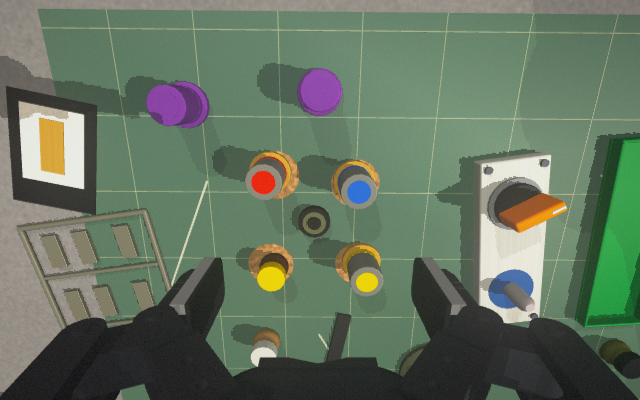

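>>> {"name": "jog_arm", "arguments": {
  "increments": [
    [0.01,-0.03,-0.02,0],
    [0.0155,-0.063,-0.04,0],
    [0.0155,-0.063,-0.07,0],
    [0.0155,-0.063,-0.1,0],
    [0.0155,-0.063,-0.135,0],
    [0.0155,-0.063,-0.165,0],
    [0.0155,-0.063,-0.19,0],
    [0.0155,-0.063,-0.215,0],
    [0.0155,-0.063,-0.235,0],
    [0.0155,-0.063,-0.25,0],
    [0.0155,-0.063,-0.254,0],
    [0.0155,-0.063,-0.254,0]
  ]
}}

```text
clock: 9.7
tcp_pos: [0.4226, -0.3135, 0.031]
tool_rot: [0.018, -3.139, -0.003]
ft_force: [-0.1, 0.5, 0.3]
gripper_width: 0.0854
finger_force: 0.0
```

>>> {"name": "jog_arm", "arguments": {
  "increments": [
    [0,0,0,0],
    [0,0,0,0],
    [0,0,0,0],
    [0,0,0,0],
    [0,0,0,0],
    [0,0,0,0],
    [0,0,0,0],
    [0,0,0.02,0],
    [0,0,0.05,0],
    [0,0,0.085,0],
    [0,0,0.12,0],
    [0,0,0.12,0]
  ],
  "hand": 0.0
}}

```text
clock: 10.7
tcp_pos: [0.4266, -0.3185, 0.1608]
tool_rot: [-0.017, 3.132, -0.015]
ft_force: [0.4, -1.1, 0.3]
gripper_width: 0.0426
finger_force: 61.4
```

```bash
python3 -c "
from h import *
st()
print(sense()['finger_force']); r=wsnap('w4'); spots(r,'red',.18)"
```

```text
t 10.7 tcp [ 0.4266 -0.3185  0.1608] yaw -179.4 F [ 0.4 -1.1  0.3] M [-0.   -0.05 -0.02] w 0.0426 q6 -2.37
61.43400717526674
red px [318. 211.] n 409 c [ 0.3944 -0.3183] rect [ 3.98000e-01 -3.18800e-01  3.40000e-02  1.55000e-02 -8.76308e+01]
red px [318. 288.] n 3289 c [ 0.4309 -0.3182] rect [ 0.4313 -0.3181  0.0306  0.0302  0.8774]
```

View pics/w4.png

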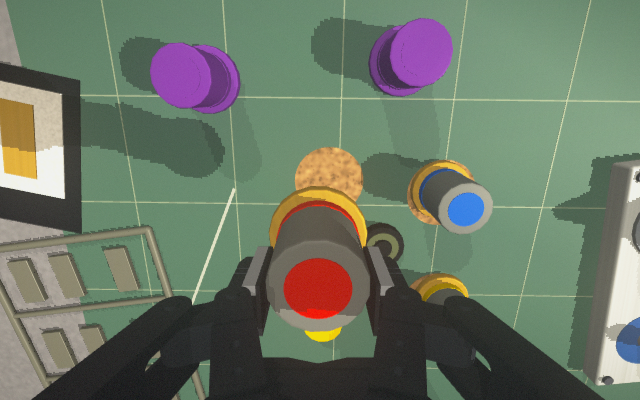

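```bash
python3 -c "
from h import *
st(); r=wsnap(); spots(r,'red',sense()['tcp_pos'][2]+.032)
for n in ('w1','w3'): pass
d=imaging.masks_of('wrist','gauge'); print(d[0]['confidence'] if d else None)"
```

```text
t 10.75 tcp [ 0.4255 -0.3176  0.1575] yaw -179.4 F [ 0.8  0.5 -2.4] M [ 0.02 -0.01  0.04] w 0.0426 q6 -2.37
red px [318. 211.] n 408 c [ 0.39   -0.3174] rect [ 3.93400e-01 -3.18100e-01  3.17000e-02  1.45000e-02 -8.69542e+01]
red px [318. 288.] n 3292 c [ 0.4236 -0.3172] rect [ 0.4239 -0.3171  0.0281  0.0279  0.8018]
0.71
```

>>> {"name": "jog_arm", "arguments": {
  "increments": [
    [0.015,0.035,0,0],
    [0.03,0.07,0,0],
    [0.045,0.105,0,0],
    [0.06,0.14,0,0],
    [0.075,0.175,0,0],
    [0.09,0.21,0,0],
    [0.105,0.245,0,0],
    [0.12,0.275,0,0],
    [0.135,0.3,0,0],
    [0.15,0.32,0,0],
    [0.16,0.335,0,0],
    [0.163,0.342,0,0]
  ]
}}

```text
clock: 11.85
tcp_pos: [0.5856, 0.0292, 0.1497]
tool_rot: [0.02, -3.138, -0.001]
ft_force: [-0.4, 0.0, 0.1]
gripper_width: 0.043
finger_force: 61.5
```

>>> {"name": "jog_arm", "arguments": {
  "increments": [
    [0,0,0,0],
    [0,0,0,0],
    [0,0,0,0],
    [0,0,0,0]
  ]
}}

```text
clock: 12.18
tcp_pos: [0.5854, 0.0258, 0.1519]
tool_rot: [0.015, -3.141, 0.0]
ft_force: [0.1, 0.2, -0.8]
gripper_width: 0.0427
finger_force: 61.5
```

```bash
python3 -c "
from h import *
st(); z=sense()['tcp_pos'][2]+.032
r=wsnap('w5'); spots(r,'red',z)
t=snap('top','t5'); spots(t,'red',z); s=snap('scene','s5'); spots(s,'red',z)
a=[cv2.imread('pics/t5.png')[130:260,240:360],cv2.imread('pics/s5.png')[120:250,290:410]]
cv2.imwrite('pics/c5.png',np.hstack([cv2.resize(x,(390,422),interpolation=cv2.INTER_CUBIC) for x in a]))
for c,q in (('top',t),('scene',s)): print(c,[np.round(proj(q,X)) for X in ([.5864,.0271,.066],[.5864,.0271,.022])])
"
```

```text
t 12.18 tcp [0.5854 0.0258 0.1519] yaw -179.4 F [ 0.1  0.2 -0.8] M [ 0.04 -0.01 -0.  ] w 0.0427 q6 -1.67
red px [318. 210.] n 411 c [0.5491 0.0257] rect [ 5.52300e-01  2.51000e-02  3.10000e-02  1.44000e-02 -8.72111e+01]
red px [318. 288.] n 3280 c [0.5818 0.0259] rect [0.5821 0.0261 0.0273 0.0271 0.5207]
red px [341. 173.] n 57 c [0.5834 0.024 ] rect [0.5825 0.0239 0.0246 0.0234 7.13  ]
red px [277. 333.] n 100 c [ 1.0286 -0.0252] rect [ 1.02820e+00 -2.41000e-02  2.38000e-02  1.62000e-02 -5.75063e+01]
top [array([291., 178.]), array([292., 181.])]
scene [array([341., 213.]), array([340., 226.])]
```

View pics/c5.png

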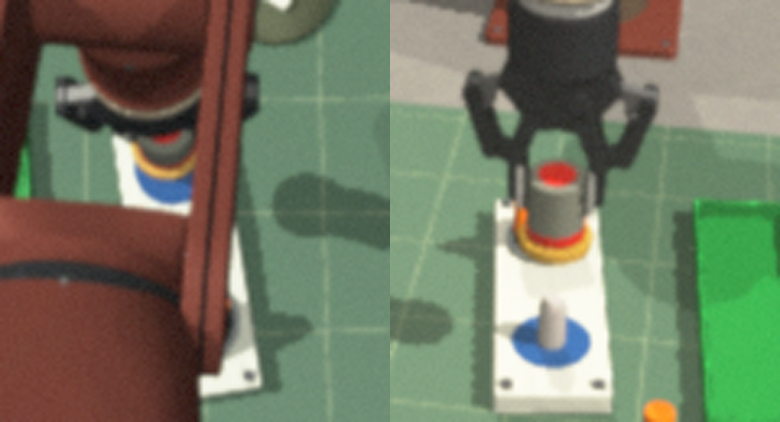

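```bash
python3 - <<'E'
from h import *
s=sense()
def bl(r,im,box):
    hsv=cv2.cvtColor(im,cv2.COLOR_BGR2HSV); m=cv2.inRange(hsv,(100,110,50),(125,255,255))
    k=np.zeros_like(m);a,b,c,d=box;k[b:d,a:c]=m[b:d,a:c]
    P=np.array([ray(r,p,.022)[:2] for p in np.argwhere(k)[:,::-1]],np.float32)
    e=cv2.fitEllipse(cv2.convexHull(P)); print(np.round(e[0],4),np.round(e[1],4),np.round(cv2.minEnclosingCircle(P)[0],4))
bl(snap('scene'),cv2.imread('pics/s5.png'),(310,205,370,245))
bl(snap('top'),cv2.imread('pics/top1.png'),(275,160,310,200))
r=imaging.camera('wrist')
for n,pos,yaw,box in (('w1',[.4635,-.0039,.3314],[-0.098, 3.14, -0.0],(300,210,365,262)),('w3',[0.4065,-0.2523,0.284],[0.013,-3.139,-0.005],(480,260,545,325))):
    T=np.eye(4);T[:3,:3]=Ro.from_rotvec(yaw).as_matrix();T[:3,3]=pos
    C=np.linalg.inv(T@np.array(r['hand_eye']));q=dict(r);q['R']=C[:3,:3];q['t']=C[:3,3]
    bl(q,cv2.imread(f'pics/{n}.png'),box)
st()
E
```

```text
[0.5827 0.0245] [0.0542 0.0564] [0.5821 0.0244]
[0.5872 0.0249] [0.0561 0.0577] [0.5865 0.0249]
[0.5868 0.0271] [0.0619 0.062 ] [0.5869 0.0271]
[0.5876 0.0281] [0.0618 0.062 ] [0.5878 0.0281]
t 12.48 tcp [0.5861 0.0265 0.1525] yaw -179.4 F [ 0.2 -0.8 -1.3] M [-0.06 -0.1   0.01] w 0.0426 q6 -1.67
```

>>> {"name": "jog_arm", "arguments": {
  "increments": [
    [0.0025,0.0005,0,0],
    [0.0025,0.0005,-0.015,0],
    [0.0025,0.0005,-0.03,0],
    [0.0025,0.0005,-0.04,0],
    [0.0025,0.0005,-0.047,0],
    [0.0025,0.0005,-0.052,0],
    [0.0025,0.0005,-0.056,0],
    [0.0025,0.0005,-0.06,0],
    [0.0025,0.0005,-0.063,0],
    [0.0025,0.0005,-0.063,0],
    [0.0025,0.0005,-0.063,0],
    [0.0025,0.0005,-0.063,0]
  ]
}}

```text
clock: 13.48
tcp_pos: [0.5889, 0.0274, 0.0897]
tool_rot: [-0.017, 3.141, -0.0]
ft_force: [0.5, 0.2, -1.1]
gripper_width: 0.0424
finger_force: 61.6
```

```bash
python3 -c "
from h import *
st();s=snap('scene','s6'); a=cv2.imread('pics/s6.png')[150:250,290:410]
cv2.imwrite('pics/c6.png',cv2.resize(a,None,fx=4,fy=4,interpolation=cv2.INTER_CUBIC))"
```

```text
t 13.48 tcp [0.5889 0.0274 0.0897] yaw -179.4 F [ 0.5  0.2 -1.1] M [ 0.04 -0.05  0.02] w 0.0424 q6 -1.67
```

View pics/c6.png

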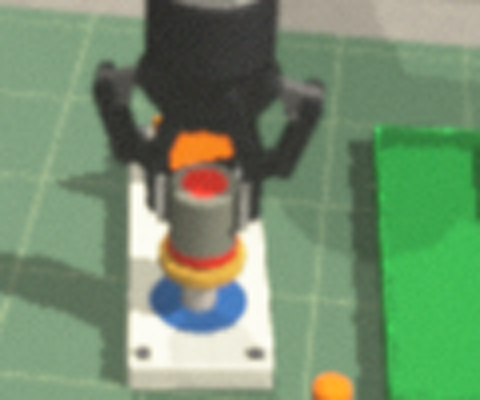

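>>> {"name": "jog_arm", "arguments": {
  "increments": [
    [0,0,-0.002,0],
    [0,0,-0.004,0],
    [0,0,-0.006,0],
    [0,0,-0.008,0],
    [0,0,-0.009,0],
    [0,0,-0.01,0],
    [0,0,-0.01,0],
    [0,0,-0.01,0]
  ]
}}

```text
clock: 14.2
tcp_pos: [0.5885, 0.0275, 0.0792]
tool_rot: [0.017, -3.141, -0.0]
ft_force: [0.3, 0.4, -0.9]
gripper_width: 0.0425
finger_force: 61.6
```

>>> {"name": "jog_arm", "arguments": {
  "increments": [
    [0,0,-0.001,0],
    [0,0,-0.002,0],
    [0,0,-0.003,0],
    [0,0,-0.003,0],
    [0,0,-0.003,0]
  ]
}}

```text
clock: 14.62
tcp_pos: [0.5885, 0.0274, 0.0762]
tool_rot: [0.017, -3.141, -0.0]
ft_force: [0.1, 0.4, -1.8]
gripper_width: 0.0424
finger_force: 61.6
```

>>> {"name": "jog_arm", "arguments": {
  "increments": [
    [0,0,-0.001,0],
    [0,0,-0.002,0],
    [0,0,-0.003,0],
    [0,0,-0.003,0],
    [0,0,-0.003,0]
  ]
}}

```text
clock: 15.03
tcp_pos: [0.5885, 0.0275, 0.0732]
tool_rot: [0.017, -3.141, -0.0]
ft_force: [0.1, 0.2, -0.9]
gripper_width: 0.043
finger_force: 61.6
```

>>> {"name": "jog_arm", "arguments": {
  "increments": [
    [0,0,-0.001,0],
    [0,0,-0.002,0],
    [0,0,-0.003,0],
    [0,0,-0.004,0],
    [0,0,-0.005,0],
    [0,0,-0.005,0]
  ]
}}

```text
clock: 15.53
tcp_pos: [0.5884, 0.0275, 0.068]
tool_rot: [0.017, -3.141, -0.0]
ft_force: [0.1, -1.1, -1.2]
gripper_width: 0.0429
finger_force: 61.6
```

>>> {"name": "jog_arm", "arguments": {
  "increments": [
    [0,0,-0.002,0],
    [0,0,-0.004,0],
    [0,0,-0.006,0],
    [0,0,-0.008,0],
    [0,0,-0.01,0],
    [0,0,-0.011,0],
    [0,0,-0.012,0],
    [0,0,-0.012,0],
    [0,0,-0.012,0]
  ]
}}

```text
clock: 16.28
tcp_pos: [0.5886, 0.0275, 0.0563]
tool_rot: [-0.017, 3.141, 0.0]
ft_force: [-0.1, 0.4, -1.0]
gripper_width: 0.0429
finger_force: 61.5
```

>>> {"name": "jog_arm", "arguments": {
  "increments": [
    [0,0,-0.001,0],
    [0,0,-0.002,0],
    [0,0,-0.003,0],
    [0,0,-0.0035,0],
    [0,0,-0.0035,0]
  ]
}}

```text
clock: 16.7
tcp_pos: [0.589, 0.0275, 0.0561]
tool_rot: [-0.018, 3.141, -0.0]
ft_force: [-11.0, 1.2, 21.0]
gripper_width: 0.0426
finger_force: 63.7
```

>>> {"name": "jog_arm", "arguments": {
  "increments": [
    [0,0,-0.0005,0],
    [0,0,-0.001,0],
    [0,0,-0.0015,0],
    [0,0,-0.0015,0]
  ]
}}

```text
clock: 17.03
tcp_pos: [0.5892, 0.0274, 0.0561]
tool_rot: [-0.018, 3.141, -0.001]
ft_force: [-15.8, 1.3, 31.1]
gripper_width: 0.0427
finger_force: 64.7
```

>>> {"name": "jog_arm", "arguments": {
  "increments": [
    [0,0,0.003,0],
    [0,0,0.005,0],
    [0,0,0.005,0]
  ]
}}

```text
clock: 17.28
tcp_pos: [0.589, 0.0274, 0.0568]
tool_rot: [-0.017, 3.14, -0.0]
ft_force: [0.0, 0.0, -1.5]
gripper_width: 0.0426
finger_force: 61.6
```

>>> {"name": "jog_arm", "arguments": {
  "increments": [
    [0,0,0,0],
    [0,0,0,0],
    [0,0,0,0],
    [0,0,0,0],
    [0,0,0,0]
  ],
  "hand": 0.06
}}

```text
clock: 17.7
tcp_pos: [0.5884, 0.0274, 0.056]
tool_rot: [0.017, -3.141, -0.0]
ft_force: [-0.7, 0.3, -0.5]
gripper_width: 0.0603
finger_force: 0.0
```

```bash
python3 -c "
from h import *
st();s=snap('scene','s7'); spots(s,'red',.084); spots(wsnap(),'red',.084)
print(proj(s,[.5869,.0271,.084]))"
```

```text
t 17.7 tcp [0.5884 0.0274 0.056 ] yaw -179.4 F [-0.7  0.3 -0.5] M [ 0.02  0.01 -0.  ] w 0.0603 q6 -1.67
red px [340. 206.] n 56 c [0.5818 0.0255] rect [0.582  0.0258 0.0237 0.0224 7.13  ]
red px [276. 333.] n 107 c [ 0.9623 -0.0473] rect [ 9.61800e-01 -4.59000e-02  2.76000e-02  2.01000e-02 -6.09284e+01]
red px [421. 352.] n 96 c [0.9635 0.2121] rect [ 9.62400e-01  2.13600e-01  3.01000e-02  1.51000e-02 -5.47096e+01]
red px [318. 211.] n 390 c [0.5538 0.0273] rect [ 5.57300e-01  2.68000e-02  3.21000e-02  1.50000e-02 -8.71366e+01]
red px [318. 289.] n 3282 c [0.5877 0.0277] rect [5.88100e-01 2.76000e-02 2.84000e-02 2.81000e-02 4.23814e+01]
(np.float64(340.790836964279), np.float64(207.2602115368058))
```

>>> {"name": "jog_arm", "arguments": {
  "increments": [
    [0,0,0,0],
    [0,0,0,0],
    [0,0,0,0],
    [0,0,0,0],
    [0,0,0,0],
    [0,0,0,0]
  ],
  "hand": 0.0
}}

```text
clock: 18.3
tcp_pos: [0.589, 0.0274, 0.0567]
tool_rot: [-0.017, 3.141, -0.0]
ft_force: [1.1, -0.1, 3.1]
gripper_width: 0.0427
finger_force: 61.2
```

>>> {"name": "jog_arm", "arguments": {
  "increments": [
    [0,0,0.01,0],
    [0,0,0.03,0],
    [0,0,0.06,0],
    [0,0,0.085,0],
    [-0.01,0.01,0.1,0],
    [-0.035,0.03,0.1,0],
    [-0.06,0.055,0.1,0],
    [-0.085,0.08,0.1,0],
    [-0.11,0.1,0.1,0],
    [-0.135,0.125,0.1,0],
    [-0.155,0.14,0.1,0],
    [-0.169,0.15,0.1,0]
  ]
}}

```text
clock: 19.3
tcp_pos: [0.4169, 0.1787, 0.1561]
tool_rot: [0.02, -3.14, -0.0]
ft_force: [1.1, 0.2, -1.8]
gripper_width: 0.0424
finger_force: 62.5
```

>>> {"name": "jog_arm", "arguments": {
  "increments": [
    [0,0,-0.01,0],
    [0,0,-0.03,0],
    [0,0,-0.06,0],
    [0,0,-0.085,0],
    [0,0,-0.1,0],
    [0,0,-0.108,0],
    [0,0,-0.112,0],
    [0,0,-0.112,0],
    [0,0,-0.112,0]
  ]
}}

```text
clock: 20.05
tcp_pos: [0.4204, 0.1774, 0.0451]
tool_rot: [-0.017, 3.14, 0.0]
ft_force: [0.1, 0.9, -1.0]
gripper_width: 0.0421
finger_force: 62.5
```

```bash
python3 -c "
from h import *
st();r=wsnap();spots(r,'red',.066);d=imaging.masks_of('wrist','tray_green')[0];print(rect(r,d['pixels'],.02))"
```

```text
t 20.05 tcp [0.4204 0.1774 0.0451] yaw -179.4 F [ 0.1  0.9 -1. ] M [-0.03  0.02 -0.01] w 0.0421 q6 -1.36
red px [321. 212.] n 312 c [0.3884 0.1786] rect [ 3.91500e-01  1.77200e-01  3.36000e-02  1.54000e-02 -8.86603e+01]
red px [318. 288.] n 3263 c [0.4235 0.1776] rect [ 0.4241  0.1778  0.0301  0.0297 -1.1839]
[0.438  0.1798 0.1394 0.0907 4.4442]
```

Lower to light contact, release, rise and head toward yellow.

>>> {"name": "jog_arm", "arguments": {
  "increments": [
    [0,0,-0.002,0],
    [0,0,-0.004,0],
    [0,0,-0.006,0],
    [0,0,-0.006,0],
    [0,0,-0.006,0]
  ]
}}

```text
clock: 20.57
tcp_pos: [0.42, 0.1776, 0.0387]
tool_rot: [-0.017, 3.141, 0.0]
ft_force: [0.3, 0.8, 1.7]
gripper_width: 0.0428
finger_force: 62.7
```

>>> {"name": "jog_arm", "arguments": {
  "increments": [
    [0,0,0,0],
    [0,0,0,0],
    [0,0,0,0],
    [0,0,0,0],
    [0,0,0,0],
    [0,0,0.02,0],
    [0,0,0.05,0],
    [0,0,0.09,0],
    [0,0,0.13,0],
    [0,0,0.17,0],
    [0,0,0.21,0],
    [0,0,0.22,0]
  ],
  "hand": 0.0854
}}

```text
clock: 21.57
tcp_pos: [0.4225, 0.1782, 0.2658]
tool_rot: [-0.017, 3.131, 0.004]
ft_force: [0.2, -0.0, 1.2]
gripper_width: 0.0852
finger_force: 0.0
```

>>> {"name": "jog_arm", "arguments": {
  "increments": [
    [0.01,-0.035,0,0],
    [0.02,-0.07,0,0],
    [0.03,-0.105,0,0],
    [0.04,-0.14,0,0],
    [0.05,-0.175,0,0],
    [0.06,-0.21,0,0],
    [0.07,-0.245,0,0],
    [0.08,-0.28,0,0],
    [0.085,-0.315,0,0],
    [0.09,-0.345,0,0],
    [0.09,-0.36,0,0],
    [0.09,-0.36,0,0]
  ]
}}

```text
clock: 22.57
tcp_pos: [0.5091, -0.1853, 0.2575]
tool_rot: [0.012, -3.14, 0.0]
ft_force: [-0.6, -0.4, 0.5]
gripper_width: 0.0854
finger_force: 0.0
```

```bash
python3 -c "
from h import *
st();r=wsnap('w8')
for c in H: spots(r,c)
bar()
spots(snap('top','t8'),'red',.066)
spots(snap('scene'),'red',.066)"
```

```text
t 22.57 tcp [ 0.5091 -0.1853  0.2575] yaw -179.6 F [-0.6 -0.4  0.5] M [0.02 0.05 0.01] w 0.0854 q6 -2.07
yellow px [317. 187.] n 87 c [ 0.5239 -0.1854] rect [ 5.2660e-01 -1.8530e-01  3.8200e-02  1.6900e-02  7.9961e+01]
yellow px [210. 211.] n 901 c [ 0.5519 -0.305 ] rect [ 5.52100e-01 -3.05000e-01  4.11000e-02  3.48000e-02 -4.64202e+01]
yellow px [315. 212.] n 485 c [ 0.5527 -0.1877] rect [ 0.5531 -0.1878  0.0271  0.0268  0.3902]
blue px [300.  99.] n 638 c [ 0.4324 -0.2031] rect [ 4.32500e-01 -2.02900e-01  2.73000e-02  2.69000e-02 -8.96166e+01]
blue px [475. 242.] n 381 c [ 0.5877 -0.0035] rect [ 5.88300e-01 -3.50000e-03  4.49000e-02  1.70000e-02  5.72552e+01]
bar [ 4.58100e-01  5.50000e-03  5.53000e-02  1.76000e-02 -6.04819e+01]
red px [232. 244.] n 85 c [0.4185 0.176 ] rect [ 4.1880e-01  1.7590e-01  2.4200e-02  2.3400e-02 -4.4722e+01]
red px [401. 178.] n 43 c [0.4115 0.1759] rect [4.11400e-01 1.75700e-01 2.47000e-02 2.30000e-02 3.29717e+01]
red px [277. 333.] n 106 c [ 0.9506 -0.051 ] rect [ 9.49800e-01 -4.93000e-02  2.81000e-02  2.01000e-02 -5.93432e+01]
red px [421. 352.] n 88 c [0.9512 0.2156] rect [ 9.4980e-01  2.1580e-01  2.8600e-02  1.6600e-02 -1.9192e+01]
```

View pics/w8.png

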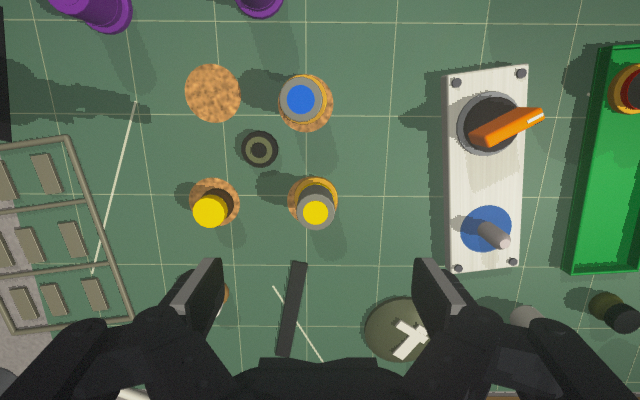

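>>> {"name": "jog_arm", "arguments": {
  "increments": [
    [0.03,-0.0025,-0.01,0],
    [0.044,-0.0025,-0.03,0],
    [0.044,-0.0025,-0.06,0],
    [0.044,-0.0025,-0.09,0],
    [0.044,-0.0025,-0.12,0],
    [0.044,-0.0025,-0.15,0],
    [0.044,-0.0025,-0.175,0],
    [0.044,-0.0025,-0.2,0],
    [0.044,-0.0025,-0.215,0],
    [0.044,-0.0025,-0.227,0],
    [0.044,-0.0025,-0.227,0],
    [0.044,-0.0025,-0.227,0]
  ]
}}

```text
clock: 23.77
tcp_pos: [0.5536, -0.1841, 0.0314]
tool_rot: [0.019, -3.141, -0.001]
ft_force: [0.1, -0.7, 0.2]
gripper_width: 0.0857
finger_force: 0.0
```

>>> {"name": "jog_arm", "arguments": {
  "increments": [
    [0,0,0,0],
    [0,0,0,0],
    [0,0,0,0],
    [0,0,0,0],
    [0,0,0,0],
    [0,0,0,0],
    [0,0,0,0],
    [0,0,0.02,0],
    [0,0,0.05,0],
    [0,0,0.085,0],
    [0,0,0.12,0],
    [0,0,0.12,0]
  ],
  "hand": 0.0
}}

```text
clock: 24.77
tcp_pos: [0.5579, -0.1872, 0.16]
tool_rot: [-0.017, 3.13, -0.009]
ft_force: [1.9, -0.7, 0.9]
gripper_width: 0.0424
finger_force: 61.1
```

>>> {"name": "jog_arm", "arguments": {
  "increments": [
    [0,0.02,0,0],
    [0.005,0.045,0,0],
    [0.01,0.07,0,0],
    [0.015,0.1,0,0],
    [0.02,0.13,0,0],
    [0.025,0.155,0,0],
    [0.03,0.18,0,0],
    [0.033,0.2,0,0],
    [0.035,0.215,0,0],
    [0.035,0.215,0,0],
    [0.035,0.215,0,0],
    [0.035,0.215,0,0]
  ]
}}

```text
clock: 25.77
tcp_pos: [0.5884, 0.0294, 0.1512]
tool_rot: [0.017, -3.141, 0.001]
ft_force: [0.8, 0.2, -1.4]
gripper_width: 0.0425
finger_force: 61.2
```

```bash
python3 -c "
from h import *
st();r=wsnap();spots(r,'yellow',sense()['tcp_pos'][2]+.028)
s=snap('scene');spots(s,'yellow',sense()['tcp_pos'][2]+.028)"
```

```text
t 25.77 tcp [0.5884 0.0294 0.1512] yaw -179.4 F [ 0.8  0.2 -1.4] M [-0.04 -0.02 -0.03] w 0.0425 q6 -1.67
yellow px [320. 212.] n 382 c [0.554 0.03 ] rect [5.56700e-01 3.07000e-02 3.23000e-02 1.43000e-02 8.38297e+01]
yellow px [317. 289.] n 3386 c [0.5877 0.0295] rect [0.5884 0.0296 0.0288 0.0286 0.6068]
yellow px [342. 174.] n 57 c [0.5799 0.027 ] rect [ 5.79300e-01  2.74000e-02  2.59000e-02  2.44000e-02 -8.09662e+01]
yellow px [343. 194.] n 43 c [0.6564 0.0372] rect [ 6.55700e-01  3.50000e-02  3.56000e-02  1.44000e-02 -8.10161e+01]
yellow px [214. 201.] n 173 c [ 0.7241 -0.2356] rect [ 0.7239 -0.2366  0.0446  0.032  18.7684]
```

>>> {"name": "jog_arm", "arguments": {
  "increments": [
    [0,-0.002,0,0],
    [0,-0.002,-0.015,0],
    [0,-0.002,-0.03,0],
    [0,-0.002,-0.04,0],
    [0,-0.002,-0.047,0],
    [0,-0.002,-0.052,0],
    [0,-0.002,-0.056,0],
    [0,-0.002,-0.06,0],
    [0,-0.002,-0.063,0],
    [0,-0.002,-0.065,0],
    [0,-0.002,-0.065,0],
    [0,-0.002,-0.065,0]
  ]
}}

```text
clock: 26.87
tcp_pos: [0.5887, 0.028, 0.0865]
tool_rot: [-0.017, 3.141, -0.0]
ft_force: [-0.7, -0.5, -1.2]
gripper_width: 0.0422
finger_force: 61.2
```

>>> {"name": "jog_arm", "arguments": {
  "increments": [
    [0,0,-0.001,0],
    [0,0,-0.002,0],
    [0,0,-0.003,0],
    [0,0,-0.003,0],
    [0,0,-0.003,0]
  ]
}}

```text
clock: 27.28
tcp_pos: [0.5885, 0.028, 0.0832]
tool_rot: [0.017, -3.141, -0.0]
ft_force: [0.2, 0.1, -1.7]
gripper_width: 0.0421
finger_force: 61.2
```

>>> {"name": "jog_arm", "arguments": {
  "increments": [
    [0,0,-0.001,0],
    [0,0,-0.002,0],
    [0,0,-0.003,0],
    [0,0,-0.003,0],
    [0,0,-0.003,0]
  ]
}}

```text
clock: 27.7
tcp_pos: [0.5885, 0.0279, 0.0802]
tool_rot: [0.017, -3.141, -0.0]
ft_force: [-0.3, 1.0, -1.0]
gripper_width: 0.0425
finger_force: 61.2
```

>>> {"name": "jog_arm", "arguments": {
  "increments": [
    [0,0,-0.001,0],
    [0,0,-0.002,0],
    [0,0,-0.003,0],
    [0,0,-0.003,0],
    [0,0,-0.003,0]
  ]
}}

```text
clock: 28.12
tcp_pos: [0.5884, 0.028, 0.0771]
tool_rot: [0.017, -3.141, -0.0]
ft_force: [0.6, -0.1, -1.0]
gripper_width: 0.0424
finger_force: 61.2
```

>>> {"name": "jog_arm", "arguments": {
  "increments": [
    [0,0,-0.001,0],
    [0,0,-0.002,0],
    [0,0,-0.003,0],
    [0,0,-0.003,0]
  ]
}}

```text
clock: 28.45
tcp_pos: [0.5884, 0.0279, 0.074]
tool_rot: [0.017, -3.141, -0.0]
ft_force: [-0.9, 0.9, -0.3]
gripper_width: 0.0426
finger_force: 61.2
```

>>> {"name": "jog_arm", "arguments": {
  "increments": [
    [0,0,-0.0015,0],
    [0,0,-0.003,0],
    [0,0,-0.0045,0],
    [0,0,-0.006,0],
    [0,0,-0.006,0],
    [0,0,-0.006,0]
  ]
}}

```text
clock: 28.95
tcp_pos: [0.5884, 0.028, 0.0681]
tool_rot: [0.017, -3.141, -0.0]
ft_force: [0.7, 0.2, -0.6]
gripper_width: 0.0424
finger_force: 61.2
```

>>> {"name": "jog_arm", "arguments": {
  "increments": [
    [0,0,-0.0015,0],
    [0,0,-0.003,0],
    [0,0,-0.0045,0],
    [0,0,-0.006,0],
    [0,0,-0.0075,0],
    [0,0,-0.009,0],
    [0,0,-0.009,0],
    [0,0,-0.009,0]
  ]
}}

```text
clock: 29.62
tcp_pos: [0.5884, 0.0279, 0.0591]
tool_rot: [0.017, -3.141, -0.0]
ft_force: [-0.2, -1.2, -1.4]
gripper_width: 0.0421
finger_force: 61.2
```

>>> {"name": "jog_arm", "arguments": {
  "increments": [
    [0,0,-0.001,0],
    [0,0,-0.002,0],
    [0,0,-0.0035,0],
    [0,0,-0.0035,0],
    [0,0,-0.0035,0]
  ]
}}

```text
clock: 30.03
tcp_pos: [0.5884, 0.0279, 0.0556]
tool_rot: [0.017, -3.141, 0.0]
ft_force: [-0.4, 0.9, -1.7]
gripper_width: 0.0421
finger_force: 61.2
```

>>> {"name": "jog_arm", "arguments": {
  "increments": [
    [0,0,-0.001,0],
    [0,0,-0.0015,0],
    [0,0,-0.002,0],
    [0,0,-0.002,0]
  ]
}}

```text
clock: 30.37
tcp_pos: [0.5888, 0.028, 0.0551]
tool_rot: [-0.017, 3.141, -0.0]
ft_force: [-3.7, -0.6, 7.7]
gripper_width: 0.0427
finger_force: 62.1
```

>>> {"name": "jog_arm", "arguments": {
  "increments": [
    [0,0,0,0],
    [0,0,0,0],
    [0,0,0,0],
    [0,0,0,0],
    [0,0,0,0]
  ],
  "hand": 0.06
}}

```text
clock: 30.78
tcp_pos: [0.5885, 0.0279, 0.0536]
tool_rot: [0.017, -3.141, -0.0]
ft_force: [-0.5, 0.7, 0.6]
gripper_width: 0.0602
finger_force: 0.0
```

```bash
python3 -c "
from h import *
st();spots(snap('scene'),'yellow',.084);spots(wsnap(),'yellow',.084)"
```

```text
t 30.78 tcp [0.5885 0.0279 0.0536] yaw -179.4 F [-0.5  0.7  0.6] M [ 0.02 -0.05 -0.02] w 0.0602 q6 -1.67
yellow px [341. 206.] n 58 c [0.5829 0.0259] rect [ 5.82200e-01  2.48000e-02  2.52000e-02  2.34000e-02 -8.10674e+01]
yellow px [342. 224.] n 38 c [0.6497 0.0362] rect [ 6.48500e-01  3.39000e-02  4.04000e-02  1.42000e-02 -8.11036e+01]
yellow px [318. 292.] n 3444 c [0.5876 0.0281] rect [0.5879 0.0281 0.0283 0.0281 0.5919]
```

>>> {"name": "jog_arm", "arguments": {
  "increments": [
    [0,0,0.002,0],
    [0,0,0.002,0],
    [0,0,0.002,0],
    [0,0,0.002,0],
    [0,0,0.002,0],
    [0,0,0.002,0],
    [0,0,0.002,0]
  ],
  "hand": 0.0
}}

```text
clock: 31.47
tcp_pos: [0.5891, 0.0279, 0.0563]
tool_rot: [-0.017, 3.14, -0.0]
ft_force: [0.9, 0.4, 5.0]
gripper_width: 0.0424
finger_force: 61.2
```

>>> {"name": "jog_arm", "arguments": {
  "increments": [
    [0,0,0.01,0],
    [0,0,0.03,0],
    [0,0,0.06,0],
    [0,0,0.085,0],
    [-0.005,0.01,0.1,0],
    [-0.015,0.03,0.1,0],
    [-0.03,0.055,0.1,0],
    [-0.04,0.08,0.1,0],
    [-0.053,0.105,0.1,0],
    [-0.065,0.13,0.1,0],
    [-0.073,0.146,0.1,0],
    [-0.079,0.156,0.1,0]
  ]
}}

```text
clock: 32.47
tcp_pos: [0.5079, 0.1856, 0.1556]
tool_rot: [0.02, -3.14, -0.0]
ft_force: [-0.3, 0.5, -0.5]
gripper_width: 0.0425
finger_force: 62.6
```

>>> {"name": "jog_arm", "arguments": {
  "increments": [
    [0,0,-0.01,0],
    [0,0,-0.03,0],
    [0,0,-0.06,0],
    [0,0,-0.085,0],
    [0,0,-0.1,0],
    [0,0,-0.108,0],
    [0,0,-0.112,0],
    [0,0,-0.112,0],
    [0,0,-0.112,0]
  ]
}}

```text
clock: 33.22
tcp_pos: [0.5104, 0.1837, 0.0446]
tool_rot: [-0.017, 3.14, 0.0]
ft_force: [0.9, -0.6, -0.8]
gripper_width: 0.0423
finger_force: 62.5
```

```bash
python3 -c "
from h import *
st();r=wsnap();spots(r,'yellow',.066)"
```

```text
t 33.22 tcp [0.5104 0.1837 0.0446] yaw -179.4 F [ 0.9 -0.6 -0.8] M [ 0.   -0.03  0.01] w 0.0423 q6 -1.38
yellow px [335. 216.] n 828 c [0.4799 0.1908] rect [4.81600e-01 1.86700e-01 3.66000e-02 1.68000e-02 8.03083e+01]
yellow px [317. 288.] n 3329 c [0.5134 0.1839] rect [ 5.13900e-01  1.83900e-01  3.01000e-02  2.99000e-02 -8.94374e+01]
```

>>> {"name": "jog_arm", "arguments": {
  "increments": [
    [0,0,-0.002,0],
    [0,0,-0.004,0],
    [0,0,-0.006,0],
    [0,0,-0.006,0],
    [0,0,-0.006,0]
  ]
}}

```text
clock: 33.68
tcp_pos: [0.5102, 0.1841, 0.0384]
tool_rot: [-0.017, 3.14, 0.0]
ft_force: [0.7, -0.3, 0.6]
gripper_width: 0.0424
finger_force: 62.8
```

>>> {"name": "jog_arm", "arguments": {
  "increments": [
    [0,0,0,0],
    [0,0,0,0],
    [0,0,0,0],
    [0,0,0,0],
    [0,0,0,0],
    [0,0,0.02,0],
    [0,0,0.05,0],
    [0,0,0.09,0],
    [0,0,0.13,0],
    [0,0,0.17,0],
    [0,0,0.21,0],
    [0,0,0.22,0]
  ],
  "hand": 0.0854
}}

```text
clock: 34.68
tcp_pos: [0.5126, 0.1846, 0.2659]
tool_rot: [-0.017, 3.13, 0.003]
ft_force: [0.6, 0.2, 0.5]
gripper_width: 0.0854
finger_force: 0.0
```

>>> {"name": "jog_arm", "arguments": {
  "increments": [
    [-0.01,-0.035,0,0],
    [-0.02,-0.07,0,0],
    [-0.03,-0.105,0,0],
    [-0.04,-0.14,0,0],
    [-0.05,-0.175,0,0],
    [-0.06,-0.21,0,0],
    [-0.07,-0.245,0,0],
    [-0.08,-0.28,0,0],
    [-0.085,-0.315,0,0],
    [-0.09,-0.345,0,0],
    [-0.1,-0.375,0,0],
    [-0.1,-0.375,0,0]
  ]
}}

```text
clock: 35.68
tcp_pos: [0.4079, -0.1954, 0.2575]
tool_rot: [0.01, -3.14, 0.003]
ft_force: [-0.5, -0.3, 0.6]
gripper_width: 0.0854
finger_force: 0.0
```

```bash
python3 -c "
from h import *
st();r=wsnap('w9')
spots(r,'blue')
t=snap('top')
spots(t,'red',.066);spots(t,'yellow',.066);spots(t,'blue')"
```

```text
t 35.68 tcp [ 0.4079 -0.1954  0.2575] yaw -179.6 F [-0.5 -0.3  0.6] M [ 0.02  0.   -0.03] w 0.0854 q6 -2.2
blue px [311. 196.] n 490 c [ 0.4331 -0.2031] rect [ 4.33400e-01 -2.03300e-01  2.75000e-02  2.63000e-02 -8.96428e+01]
red px [232. 244.] n 86 c [0.4185 0.1758] rect [ 4.1880e-01  1.7590e-01  2.4200e-02  2.3400e-02 -4.4722e+01]
yellow px [230. 208.] n 84 c [0.5086 0.1821] rect [5.08200e-01 1.82400e-01 2.54000e-02 2.31000e-02 8.92304e+01]
```

>>> {"name": "jog_arm", "arguments": {
  "increments": [
    [0.02,-0.0115,-0.01,0],
    [0.025,-0.0115,-0.03,0],
    [0.025,-0.0115,-0.06,0],
    [0.025,-0.0115,-0.09,0],
    [0.025,-0.0115,-0.12,0],
    [0.025,-0.0115,-0.15,0],
    [0.025,-0.0115,-0.175,0],
    [0.025,-0.0115,-0.2,0],
    [0.025,-0.0115,-0.215,0],
    [0.025,-0.0115,-0.227,0],
    [0.025,-0.0115,-0.227,0],
    [0.025,-0.0115,-0.227,0]
  ]
}}

```text
clock: 36.78
tcp_pos: [0.4344, -0.201, 0.0302]
tool_rot: [0.02, -3.14, -0.002]
ft_force: [-1.2, -0.8, 0.3]
gripper_width: 0.0851
finger_force: 0.0
```

>>> {"name": "jog_arm", "arguments": {
  "increments": [
    [0,0,0,0],
    [0,0,0,0],
    [0,0,0,0],
    [0,0,0,0],
    [0,0,0,0],
    [0,0,0,0],
    [0,0,0,0],
    [0,0,0.02,0],
    [0,0,0.05,0],
    [0,0,0.085,0],
    [0,0,0.12,0],
    [0,0,0.12,0]
  ],
  "hand": 0.0
}}

```text
clock: 37.78
tcp_pos: [0.4385, -0.2052, 0.1585]
tool_rot: [-0.017, 3.131, -0.011]
ft_force: [1.6, -1.2, -0.5]
gripper_width: 0.0423
finger_force: 61.3
```

>>> {"name": "jog_arm", "arguments": {
  "increments": [
    [0.02,0.02,0,0],
    [0.04,0.045,0,0],
    [0.06,0.07,0,0],
    [0.08,0.1,0,0],
    [0.1,0.13,0,0],
    [0.12,0.155,0,0],
    [0.135,0.18,0,0],
    [0.145,0.2,0,0],
    [0.15,0.22,0,0],
    [0.155,0.23,0,0],
    [0.155,0.23,0,0],
    [0.155,0.23,0,0]
  ]
}}

```text
clock: 38.78
tcp_pos: [0.5893, 0.0273, 0.1503]
tool_rot: [0.019, -3.141, 0.001]
ft_force: [-0.3, 0.4, -1.1]
gripper_width: 0.0424
finger_force: 61.3
```

```bash
python3 -c "
from h import *
st();r=wsnap();spots(r,'blue',sense()['tcp_pos'][2]+.028)"
```

```text
t 38.78 tcp [0.5893 0.0273 0.1503] yaw -179.3 F [-0.3  0.4 -1.1] M [-0.05  0.01  0.01] w 0.0424 q6 -1.67
blue px [317. 210.] n 393 c [0.5542 0.027 ] rect [ 5.57400e-01  2.60000e-02  3.17000e-02  1.38000e-02 -8.39997e+01]
blue px [318. 290.] n 3383 c [0.5889 0.0275] rect [ 5.894e-01  2.750e-02  2.860e-02  2.830e-02 -8.933e+01]
```

>>> {"name": "jog_arm", "arguments": {
  "increments": [
    [-0.001,0,0,0],
    [-0.001,0,-0.015,0],
    [-0.001,0,-0.03,0],
    [-0.001,0,-0.04,0],
    [-0.001,0,-0.047,0],
    [-0.001,0,-0.052,0],
    [-0.001,0,-0.056,0],
    [-0.001,0,-0.06,0],
    [-0.001,0,-0.063,0],
    [-0.001,0,-0.064,0],
    [-0.001,0,-0.064,0],
    [-0.001,0,-0.064,0]
  ]
}}

```text
clock: 39.83
tcp_pos: [0.5888, 0.0275, 0.0871]
tool_rot: [-0.017, 3.141, -0.0]
ft_force: [-0.2, -0.5, -0.1]
gripper_width: 0.0422
finger_force: 61.3
```

>>> {"name": "jog_arm", "arguments": {
  "increments": [
    [0,0,-0.001,0],
    [0,0,-0.002,0],
    [0,0,-0.003,0],
    [0,0,-0.003,0],
    [0,0,-0.003,0]
  ]
}}

```text
clock: 40.25
tcp_pos: [0.5885, 0.0275, 0.0837]
tool_rot: [0.017, -3.141, 0.0]
ft_force: [0.5, 0.7, -1.1]
gripper_width: 0.0422
finger_force: 61.3
```

>>> {"name": "jog_arm", "arguments": {
  "increments": [
    [0,0,-0.001,0],
    [0,0,-0.002,0],
    [0,0,-0.003,0],
    [0,0,-0.003,0],
    [0,0,-0.003,0]
  ]
}}

```text
clock: 40.67
tcp_pos: [0.5884, 0.0275, 0.0806]
tool_rot: [0.017, -3.141, -0.0]
ft_force: [-0.0, -0.4, -0.9]
gripper_width: 0.0424
finger_force: 61.3
```

>>> {"name": "jog_arm", "arguments": {
  "increments": [
    [0,0,-0.001,0],
    [0,0,-0.002,0],
    [0,0,-0.003,0],
    [0,0,-0.003,0],
    [0,0,-0.003,0]
  ]
}}

```text
clock: 41.08
tcp_pos: [0.5885, 0.0274, 0.0777]
tool_rot: [0.017, -3.141, 0.0]
ft_force: [-0.5, 0.0, -0.9]
gripper_width: 0.0421
finger_force: 61.3
```

>>> {"name": "jog_arm", "arguments": {
  "increments": [
    [0,0,-0.001,0],
    [0,0,-0.002,0],
    [0,0,-0.003,0],
    [0,0,-0.003,0]
  ]
}}

```text
clock: 41.42
tcp_pos: [0.5883, 0.0275, 0.0745]
tool_rot: [0.017, -3.141, -0.0]
ft_force: [-0.0, 0.1, -0.2]
gripper_width: 0.0419
finger_force: 61.3
```

>>> {"name": "jog_arm", "arguments": {
  "increments": [
    [0,0,-0.001,0],
    [0,0,-0.002,0],
    [0,0,-0.003,0],
    [0,0,-0.003,0],
    [0,0,-0.003,0]
  ]
}}

```text
clock: 41.83
tcp_pos: [0.5885, 0.0275, 0.0717]
tool_rot: [0.017, -3.141, -0.0]
ft_force: [-0.5, 0.1, -1.4]
gripper_width: 0.0418
finger_force: 61.3
```

>>> {"name": "jog_arm", "arguments": {
  "increments": [
    [0,0,-0.0015,0],
    [0,0,-0.003,0],
    [0,0,-0.0045,0],
    [0,0,-0.006,0],
    [0,0,-0.006,0],
    [0,0,-0.006,0]
  ]
}}

```text
clock: 42.33
tcp_pos: [0.5884, 0.0274, 0.0656]
tool_rot: [0.017, -3.141, -0.0]
ft_force: [0.6, 0.5, -2.0]
gripper_width: 0.042
finger_force: 61.3
```

>>> {"name": "jog_arm", "arguments": {
  "increments": [
    [0,0,-0.0015,0],
    [0,0,-0.003,0],
    [0,0,-0.0045,0],
    [0,0,-0.006,0],
    [0,0,-0.0075,0],
    [0,0,-0.0085,0],
    [0,0,-0.0085,0],
    [0,0,-0.0085,0]
  ]
}}

```text
clock: 43.0
tcp_pos: [0.5885, 0.0274, 0.0572]
tool_rot: [0.017, -3.141, -0.0]
ft_force: [-0.8, -0.0, -1.5]
gripper_width: 0.0421
finger_force: 61.3
```

>>> {"name": "jog_arm", "arguments": {
  "increments": [
    [0,0,-0.001,0],
    [0,0,-0.002,0],
    [0,0,-0.003,0],
    [0,0,-0.003,0]
  ]
}}

```text
clock: 43.33
tcp_pos: [0.5886, 0.0274, 0.0542]
tool_rot: [-0.017, 3.142, -0.0]
ft_force: [-0.2, -0.2, -0.2]
gripper_width: 0.042
finger_force: 61.4
```

>>> {"name": "jog_arm", "arguments": {
  "increments": [
    [0,0,-0.001,0],
    [0,0,-0.0015,0],
    [0,0,-0.002,0],
    [0,0,-0.002,0]
  ]
}}

```text
clock: 43.67
tcp_pos: [0.5888, 0.0274, 0.0541]
tool_rot: [-0.018, 3.141, -0.0]
ft_force: [-5.7, -0.2, 11.3]
gripper_width: 0.0424
finger_force: 62.8
```

>>> {"name": "jog_arm", "arguments": {
  "increments": [
    [0,0,0,0],
    [0,0,0,0],
    [0,0,0,0],
    [0,0,0,0],
    [0,0,0,0]
  ],
  "hand": 0.06
}}

```text
clock: 44.08
tcp_pos: [0.5884, 0.0274, 0.052]
tool_rot: [0.017, -3.141, -0.0]
ft_force: [-1.0, -0.5, -0.4]
gripper_width: 0.0603
finger_force: 0.0
```

```bash
python3 -c "
from h import *
st();s=snap('scene');spots(s,'blue',.084,hi=.07);spots(wsnap(),'blue',.084)
bar()
import cv2
cv2.imwrite('pics/c10.png',cv2.resize(cv2.cvtColor(s['image'][150:250,290:430],cv2.COLOR_RGB2BGR),None,fx=4,fy=4,interpolation=cv2.INTER_CUBIC))"
```

```text
t 44.08 tcp [0.5884 0.0274 0.052 ] yaw -179.4 F [-1.  -0.5 -0.4] M [-0.    0.03 -0.02] w 0.0603 q6 -1.67
blue px [340. 206.] n 54 c [0.5811 0.025 ] rect [0.582  0.0258 0.0236 0.0224 7.13  ]
blue px [317. 294.] n 3471 c [0.5874 0.0274] rect [ 5.87800e-01  2.74000e-02  2.82000e-02  2.81000e-02 -8.94052e+01]
```

View pics/c10.png

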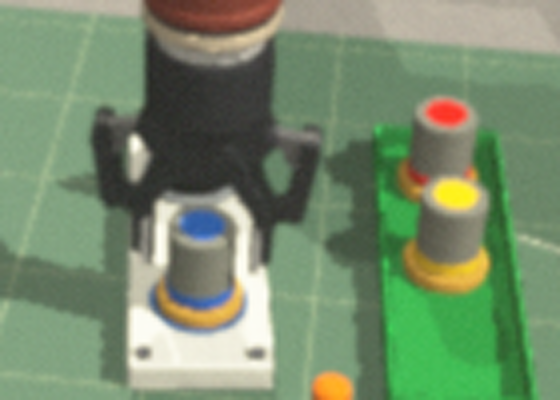

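>>> {"name": "jog_arm", "arguments": {
  "increments": [
    [0,0,0.003,0],
    [0,0,0.0035,0],
    [0,0,0.0035,0],
    [0,0,0.0035,0],
    [0,0,0.0035,0],
    [0,0,0.0035,0],
    [0,0,0.0035,0]
  ],
  "hand": 0.0
}}

```text
clock: 44.82
tcp_pos: [0.5887, 0.0274, 0.056]
tool_rot: [-0.017, 3.141, -0.0]
ft_force: [0.6, -0.5, 2.1]
gripper_width: 0.0426
finger_force: 61.1
```

>>> {"name": "jog_arm", "arguments": {
  "increments": [
    [0,0,0.01,0],
    [0,0,0.03,0],
    [0,0,0.06,0],
    [0,0,0.085,0],
    [0,0.01,0.1,0],
    [0.002,0.03,0.1,0],
    [0.004,0.055,0.1,0],
    [0.006,0.08,0.1,0],
    [0.008,0.11,0.1,0],
    [0.009,0.135,0.1,0],
    [0.01,0.152,0.1,0],
    [0.01,0.162,0.1,0]
  ]
}}

```text
clock: 45.82
tcp_pos: [0.5981, 0.1917, 0.1561]
tool_rot: [0.02, -3.141, -0.001]
ft_force: [-0.7, -0.7, -1.4]
gripper_width: 0.042
finger_force: 62.2
```

>>> {"name": "jog_arm", "arguments": {
  "increments": [
    [0,0,-0.01,0],
    [0,0,-0.03,0],
    [0,0,-0.06,0],
    [0,0,-0.085,0],
    [0,0,-0.1,0],
    [0,0,-0.108,0],
    [0,0,-0.112,0],
    [0,0,-0.112,0],
    [0,0,-0.112,0]
  ]
}}

```text
clock: 46.57
tcp_pos: [0.5994, 0.1891, 0.0447]
tool_rot: [-0.016, 3.14, 0.0]
ft_force: [-0.0, -0.0, -1.6]
gripper_width: 0.0419
finger_force: 62.2
```

>>> {"name": "jog_arm", "arguments": {
  "increments": [
    [0,0,-0.002,0],
    [0,0,-0.004,0],
    [0,0,-0.005,0],
    [0,0,-0.005,0],
    [0,0,-0.005,0]
  ]
}}

```text
clock: 46.98
tcp_pos: [0.5986, 0.1895, 0.039]
tool_rot: [-0.017, 3.141, 0.0]
ft_force: [-0.5, -0.5, -0.7]
gripper_width: 0.0422
finger_force: 62.2
```

```bash
python3 -c "
from h import *
st();r=wsnap();spots(r,'blue',.066)"
```

```text
t 46.98 tcp [0.5986 0.1895 0.039 ] yaw -179.4 F [-0.5 -0.5 -0.7] M [ 0.04 -0.01 -0.03] w 0.0422 q6 -1.4
blue px [318. 210.] n 397 c [0.5639 0.1893] rect [ 5.67000e-01  1.88700e-01  3.15000e-02  1.37000e-02 -8.63093e+01]
blue px [318. 288.] n 3288 c [0.5982 0.1897] rect [0.5985 0.1898 0.0285 0.0283 0.5958]
```

>>> {"name": "jog_arm", "arguments": {
  "increments": [
    [0,0,-0.001,0],
    [0,0,-0.001,0],
    [0,0,-0.001,0]
  ]
}}

```text
clock: 47.28
tcp_pos: [0.5988, 0.1895, 0.0381]
tool_rot: [-0.017, 3.141, 0.0]
ft_force: [0.1, 0.2, 0.9]
gripper_width: 0.0424
finger_force: 62.3
```

>>> {"name": "jog_arm", "arguments": {
  "increments": [
    [0,0,0,0],
    [0,0,0,0],
    [0,0,0,0],
    [0,0,0,0],
    [0,0,0,0],
    [0,0,0.02,0],
    [0,0,0.05,0],
    [0,0,0.09,0],
    [0,0,0.13,0],
    [0,0,0.17,0],
    [0,0,0.21,0],
    [0,0,0.22,0]
  ],
  "hand": 0.0854
}}

```text
clock: 48.28
tcp_pos: [0.6017, 0.1901, 0.2668]
tool_rot: [-0.017, 3.13, 0.003]
ft_force: [0.0, 0.4, 0.1]
gripper_width: 0.0854
finger_force: 0.0
```

>>> {"name": "jog_arm", "arguments": {
  "increments": [
    [-0.01,-0.015,0,-6],
    [-0.03,-0.04,0,-12],
    [-0.05,-0.065,0,-18],
    [-0.07,-0.09,0,-24],
    [-0.09,-0.115,0,-30],
    [-0.105,-0.14,0,-36],
    [-0.12,-0.16,0,-43],
    [-0.13,-0.175,0,-50],
    [-0.141,-0.182,0,-57],
    [-0.141,-0.182,0,-62],
    [-0.141,-0.182,0,-62],
    [-0.141,-0.182,0,-62]
  ]
}}

```text
clock: 49.28
tcp_pos: [0.4577, 0.0074, 0.258]
tool_rot: [1.6, 2.703, 0.0]
ft_force: [0.3, 0.1, 0.7]
gripper_width: 0.0851
finger_force: 0.0
```

```bash
python3 -c "
from h import *
st();r=wsnap()
hsv=cv2.cvtColor(r['image'],cv2.COLOR_RGB2HSV)
m=cv2.inRange(hsv,(8,150,120),(22,255,255))
_,lab,S,_=cv2.connectedComponentsWithStats(m)
for i in range(1,len(S)):
    if S[i][4]>60: print(rect(r,lab==i,.076))
s=snap('top','t11')
for c in H: spots(s,c,.066)"
```

```text
t 49.28 tcp [0.4577 0.0074 0.258 ] yaw 118.8 F [0.3 0.1 0.7] M [ 0.01  0.06 -0.  ] w 0.0851 q6 -0.66
[ 0.4211  0.1517  0.0456  0.0252 15.3264]
[ 4.90300e-01  1.61200e-01  4.60000e-02  3.19000e-02 -3.78273e+01]
[ 5.63700e-01  1.67500e-01  4.53000e-02  3.31000e-02 -5.64429e+01]
[ 4.56400e-01  1.03000e-02  6.32000e-02  1.35000e-02 -6.09309e+01]
[ 0.7498  0.119   0.0356  0.0214 -9.5134]
yellow px [420. 188.] n 177 c [ 0.5553 -0.3068] rect [ 5.55300e-01 -3.07600e-01  3.82000e-02  3.64000e-02 -4.74776e+01]
blue px [228. 174.] n 65 c [0.5975 0.1899] rect [0.597  0.1909 0.0242 0.018  1.3122]
```

>>> {"name": "jog_arm", "arguments": {
  "increments": [
    [0,0.001,-0.02,0],
    [0,0.001,-0.05,0],
    [0,0.001,-0.08,0],
    [0,0.001,-0.11,0],
    [0,0.001,-0.14,0],
    [0,0.001,-0.165,0],
    [0,0.001,-0.185,0],
    [0,0.001,-0.2,0],
    [0,0.001,-0.21,0],
    [0,0.001,-0.21,0],
    [0,0.001,-0.21,0]
  ]
}}

```text
clock: 50.3
tcp_pos: [0.4575, 0.0087, 0.0477]
tool_rot: [-1.601, -2.702, 0.001]
ft_force: [0.5, -0.3, -0.1]
gripper_width: 0.0853
finger_force: 0.0
```

>>> {"name": "jog_arm", "arguments": {
  "increments": [
    [0,0,0,0],
    [0,0,0,0],
    [0,0,0,0],
    [0,0,0,0],
    [0,0,0,0],
    [0,0,0,0],
    [0,0,0,0],
    [0,0,0,0]
  ],
  "hand": 0.0
}}

```text
clock: 50.97
tcp_pos: [0.4575, 0.0082, 0.0484]
tool_rot: [-1.601, -2.703, 0.001]
ft_force: [-3.7, -0.4, 5.4]
gripper_width: 0.0133
finger_force: 58.6
```

>>> {"name": "jog_arm", "arguments": {
  "increments": [
    [0,0,0,6],
    [0,0,0,12],
    [0,0,0,18],
    [0,0,0,24],
    [0,0,0,30],
    [0,0,0,36],
    [0,0,0,42],
    [0,0,0,48],
    [0,0,0,54],
    [0,0,0,60],
    [0,0,0,66],
    [0,0,0,69]
  ]
}}

```text
clock: 51.97
tcp_pos: [0.4573, 0.0079, 0.0483]
tool_rot: [0.218, -3.133, 0.001]
ft_force: [-3.3, -2.0, 6.9]
gripper_width: 0.0131
finger_force: 58.6
```

>>> {"name": "jog_arm", "arguments": {
  "increments": [
    [0,0,0,0],
    [0,0,0,0],
    [0,0,0,0],
    [0,0,0,0],
    [0,0,0,0],
    [0,0,0.02,0],
    [0,0,0.05,0],
    [0,0,0.09,0],
    [0,0,0.13,0],
    [0,0,0.17,0],
    [0,0,0.2,0],
    [0,0,0.2,0]
  ],
  "hand": 0.0854
}}

```text
clock: 52.97
tcp_pos: [0.4614, 0.008, 0.2557]
tool_rot: [-0.208, 3.122, -0.004]
ft_force: [0.8, 0.7, 0.5]
gripper_width: 0.0854
finger_force: 0.0
```

```bash
python3 -c "
from h import *
st();r=wsnap('w12')
hsv=cv2.cvtColor(r['image'],cv2.COLOR_RGB2HSV)
m=cv2.inRange(hsv,(8,150,120),(22,255,255))
_,lab,S,_=cv2.connectedComponentsWithStats(m)
for i in range(1,len(S)):
    if S[i][4]>60: print(rect(r,lab==i,.076))
snap('scene','s12')"
```

```text
t 52.97 tcp [0.4614 0.008  0.2557] yaw -172.4 F [0.8 0.7 0.5] M [-0.02 -0.04  0.04] w 0.0854 q6 -1.86
[  0.4118   0.1429   0.0455   0.0323 -10.4333]
[4.5560e-01 7.6000e-03 6.3400e-02 1.3200e-02 7.9743e+00]
[ 4.84700e-01  1.48500e-01  4.48000e-02  3.35000e-02 -3.45263e+01]
[5.45600e-01 1.66600e-01 3.39000e-02 9.00000e-03 6.43717e+01]
```

View pics/s12.png

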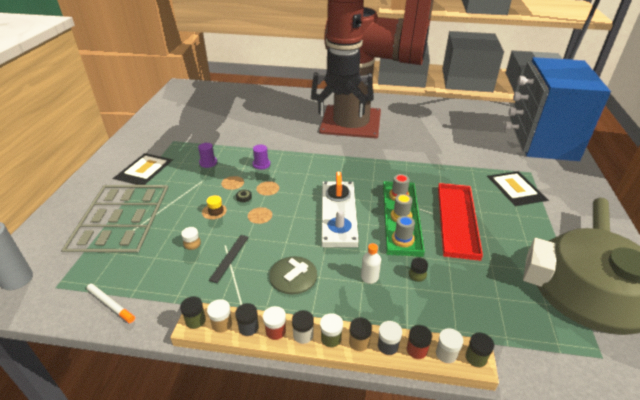

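The picture shows all three ferrules upright in the green tray (columns ~402, rows 185–232), the knob back at its start angle, and the bystanders where they were.

```bash
python3 -c "
from h import *
print(order.hand_in())"
```

```text
the job is handed in; nothing more can be done
None
```

I locked the knob and gauged red, yellow and blue in that order. All three went fully home, so they stand upright in the green tray. There was no white ferrule. I turned the knob back to released and handed the job in; no verdict came back.

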